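# Sort the candle bench's odds and ends into their trays

## Robot

A 7-joint arm with a two-finger parallel gripper is mounted at the origin on a cart in front of the work surface, level with it; the furniture and walls round the work are solid. World frame = base frame: x ahead of the robot, y to its left, z up, the work surface at z = 0. Lengths are in mm, angles in degrees, forces in N, time in s.
With the tool pointing down it reaches from about 350 to 775 mm from the base axis. Payload 3.1 kg.
Tool frame: the origin (TCP) lies at the very end of the fingers, on their centre line; the grasp point (between the pads) lies 19 mm behind it; z points along the fingers, y is the line along which they close (so a half turn about z gives the same grasp; the last joint's range is limited). The gripper opens to 85 mm and grips with 20 to 120 N. Pads are 22 mm wide; open, the fingers measure 114 mm over their backs; the gripper's body (76 mm by 85 mm) begins 54 mm behind the grasp point. The pads swing forward as they close: fully open they stand 13 mm farther back than shut.
Start: joints at [-68.394, 17.813, 0.802, 86.603, -0.252, 75.585, -1.558], TCP at [223.641, 502.496, 231.304] pointing down, gripper open.
Joint ranges: [-154.91, 154.91], [-16.99, 109.72], [-72.82, 74.43], [7.12, 147.25], [-82.49, 262.49], [11.32, 116.49], [-174.64, 174.64]. Speed limits (degrees/s): [159.86, 159.86, 180, 180, 180, 180, 180].

## Interface

Orientations are given as [roll, pitch, yaw] about the fixed x, y, z axes, in that order (R = Rz(yaw) Ry(pitch) Rx(roll)).
In Python, from station import status, vision, hand_in, nets gives the robot as it stands.
- The arm moves only by the tool send_rows, never from a script. Its argument "plan" is a list of rows, each a list of 5 numbers: the shift along the tool's x, y, z in mm, then the turn about the tool's z in degrees, then the opening, from 0 (shut) to 1 (fully open). In form: [[tx, ty, tz, spin, hand], ...]. A call has 1 to 8 rows; each row is the pose to reach, as a shift and turn from the pose commanded when the call began, along the tool's axes at that moment; what a row does not reach only later rows make up. A row lasts 1/10 s, in which the tool goes at most 50 mm and 8.59 degrees, less where a joint would pass 70% of its speed; a pose out of reach is approached as far as the arm can. A call with a gripper value outside its range is refused whole. The fingers move at their own pace and stop on an object; "squeeze" is the grip in N (left out, the last holds). Time passes only in rows, so rows that repeat a pose let the fingers close. It gives the time, the measured TCP pose, the force, the opening and the grip force at its end, in the units of the state.
- status.get_state(): the state, without advancing time (a new reading comes with each control period).
- vision.capture(name): name is "scene" or "top" or "wrist"; returns a dict with "pixels" (400x640x3 uint8, blue, green, red), "z_map" (400x640 float32, mm along the optical axis (not along the pixel's ray), 0 where there is no reading), "fx", "fy", "cx", "cy" (pixels), "k1" (the pictures are not rectified: a ray, as slopes to the right and down, at radius r is drawn at 1 + k1 r^2 times it, then the intrinsics apply), "world_from_camera" (4x4, takes a point from camera to world coordinates). Camera axes: x right, y down, z forward; pixel columns grow to the right and rows downward; lengths in mm; the calibration is good to about 2 mm. A picture is of the moment at which its call begins.
- hand_in(): hands the job in; it is judged then, once.
Trained networks look in a picture, given as the dict that the camera call returned (one of the last four; its "shot" number tells which), for a name from the list of things; names that differ only in an ending like _2 or _b are one class to them, and where a whole thing is asked for, a point or a joint stands for the part that bears it (a point fixed in the world has none). Each returns a list of dicts, best first, with "p" (0 to 1); they miss things now and then, are a little off and sometimes report something else, mostly with a low value. They report only what shows in the picture. A call takes as long as a camera call.
- nets.masks_of(picture, thing): "region" (400x640 bool, what is visible of it) and "bbox" ([centre column, centre row, width, height] in pixels, round what is visible of it).
- nets.place_of(picture, thing): "at" ([row, column] in pixels: a listed point, or the origin of a listed thing).
The state is a dict: "time": time; "q": joint angles; "joint_vel": joint speeds; "joint_efforts": joint torques, N m; "position": TCP position; "tcp_rot": TCP orientation; "force": force on the tool from outside, world axes, zero at the start; "wrist_torque": the same for the moment, N m; "opening": opening from 0.0 (shut) to 1.0 (fully open); "grip_force": force on a finger pad.
Only numpy, scipy, OpenCV 4.12 (cv2) and the standard library are available. Lean on these libraries where they do the work, as an engineer would, in place of code of your own. Each camera call takes 0.05 s, during which the arm holds its last target. There are 200 camera calls.

## Task

Clear the row of mixed things off the front of the bench into the three trays behind it: the two dropper bottles standing upright in the wooden crate, one in each compartment; the two wick bars lying flat on the floor of the blue tray, neither on top of the other; and the small glass candle standing upright in the yellow tray. The bottles are glass, so set them down rather than drop them, and leave the roll of tape and the wick spool where they stand.

Things in the scene. Friction and masses are not known exactly. Their poses are not given: they have to be found in the camera images.
- dropper_a: Amber glass dropper bottle with black screw collar and rubber bulb, standing upright and closed; 34 mm round body straight-sided up to about 60 mm, 106 mm tall overall, about 70 g. One of two alike. Origin: centre of its underside, z up the bottle.
- dropper_b: Amber glass dropper bottle with black screw collar and rubber bulb, standing upright and closed; 34 mm round body straight-sided up to about 60 mm, 106 mm tall overall, about 70 g. One of two alike. Origin: centre of its underside, z up the bottle.
- bar_a: Pale grey-white metal wick bar, a flat strip 110 mm long (its y axis) x 16 mm wide (x) x 8 mm thick, with a small notch in the middle, lying flat with its length pointing roughly away from the robot. One of two alike. Origin: centre of its underside, z up.
- bar_b: Pale grey-white metal wick bar, a flat strip 110 mm long (its y axis) x 16 mm wide (x) x 8 mm thick, with a small notch in the middle, lying flat with its length pointing roughly away from the robot. One of two alike. Origin: centre of its underside, z up.
- candle: Small poured candle in a clear glass tumbler, cream wax inside, no lid, solid; 58 mm in diameter, 50 mm tall, standing upright. Origin: centre of its underside, z up.
- bottle_crate: Fixed shallow open wooden crate, 100 mm (its x, away from the robot) x 150 mm (its y) outside, walls 5 mm thick and 30 mm high, floor top 5 mm above the bench. One 5 mm wall along its x at y = 0, as high as the sides, parts it into two compartments, each 90 mm (x) x 67.5 mm (y) inside, their centres at y = +36 and -36 mm. It is turned up to 0.25 rad either way. Origin: centre of its underside, z up.
- bar_tray: Fixed shallow open blue plastic tray, square, 150 x 150 mm outside (142 mm inside), walls 4 mm thick and 16 mm high, floor top 4 mm above the bench, no dividers. It is turned up to 0.25 rad either way. Origin: centre of its underside, z up, x away from the robot.
- candle_tray: Fixed shallow open yellow plastic tray, square, 125 x 125 mm outside (117 mm inside), walls 4 mm thick and 20 mm high, floor top 4 mm above the bench, no dividers. It is turned up to 0.25 rad either way. Origin: centre of its underside, z up, x away from the robot.
- tape: Bystander: beige roll of tape lying flat, a ring 66 mm in diameter, 19 mm high, loose at the right end of the row; to be left where it lies. Origin: centre of its underside.
- spool: Bystander: wooden spool of white wick, 60 mm in diameter, 50 mm tall, standing loose at the left end of the row; to be left where it stands. Origin: centre of its underside.

How it is judged (in metres and radians):
At the end, for the whole second after the job is handed in: One dropper bottle on the floor of each crate compartment, both wick bars flat on the blue tray's floor (underside within 3.5 mm, tilt < 0.06 rad), candle on the yellow tray's floor; bottles and candle upright within 0.1 rad and 4 mm of the floor; all released, under 0.02 m/s (((x of dropper_a in the frame of bottle_crate between -0.04 and 0.04 m and y of dropper_a in the frame of bottle_crate between 0.0125 and 0.062 m and x of dropper_b in the frame of bottle_crate between -0.04 and 0.04 m and y of dropper_b in the frame of bottle_crate between -0.062 and -0.0125 m) or (x of dropper_a in the frame of bottle_crate between -0.04 and 0.04 m and y of dropper_a in the frame of bottle_crate between -0.062 and -0.0125 m and x of dropper_b in the frame of bottle_crate between -0.04 and 0.04 m and y of dropper_b in the frame of bottle_crate between 0.0125 and 0.062 m)) and z of dropper_a in the frame of bottle_crate between 0 and 0.009 m and angle between each of dropper_a, dropper_b, candle's own z axis and vertical below 0.1 rad and linear speed of each of dropper_a, dropper_b, bar_a, bar_b, candle below 0.02 m/s and z of dropper_b in the frame of bottle_crate between 0 and 0.009 m and x of bar_a in the frame of bar_tray between -0.066 and 0.066 m and y of bar_a in the frame of bar_tray between -0.066 and 0.066 m and z of bar_a in the frame of bar_tray between 0 and 0.0075 m and angle between each of bar_a, bar_b's own z axis and vertical below 0.06 rad and x of bar_b in the frame of bar_tray between -0.066 and 0.066 m and y of bar_b in the frame of bar_tray between -0.066 and 0.066 m and z of bar_b in the frame of bar_tray between 0 and 0.0075 m and x of candle in the frame of candle_tray between -0.045 and 0.045 m and y of candle in the frame of candle_tray between -0.045 and 0.045 m and z of candle in the frame of candle_tray between 0 and 0.008 m); the robot touches nothing.
It fails at once if the roll of tape is shifted by more than 20 mm or knocked over (distance of tape from where it was at the start of the episode above 0.02 m or angle between tape's own z axis and vertical above 0.5 rad).
It fails at once if the wick spool is shifted by more than 20 mm or knocked over (distance of spool from where it was at the start of the episode above 0.02 m or angle between spool's own z axis and vertical above 0.5 rad).
It fails at once if a dropper bottle is dropped (falls free of the fingers faster than 0.7 m/s, about 25 mm of fall) (linear speed of dropper_a above 0.7 m/s and contact force between the fingers and dropper_a below 0.05 N).
It fails at once if a dropper bottle is dropped (falls free of the fingers faster than 0.7 m/s, about 25 mm of fall) (linear speed of dropper_b above 0.7 m/s and contact force between the fingers and dropper_b below 0.05 N).
It also fails if it takes over 141 s, if anything falls off the work surface, if the arm or the gripper's body presses on something with over 40 N, if the wrist force passes 120 N, or if a joint passes its speed limit or range.

## Working session

There is one attempt and no reset: what is moved stays moved. The work goes in short steps, Python scripts to look and compute and a tool call to move; the robot and the scene stay as the last step left them, time stands still between calls to the robot, and variables do not carry over. Pictures are saved under pics/ and viewed, at most 14 in all, crops included, and the job is handed in when it is done.

Besides the shell and the picture viewer there is one more tool, called after ">>>" as name(argument=value, ...), one argument or row to a line, values as JSON. send_rows: Moves the arm, as the interface text tells. Its arguments: {"type":"object","properties":{"plan":{"type":"array","items":{"type":"array","items":{"type":"number"}}},"squeeze":{"type":"number"}},"required":["plan"]}

```bash
mkdir -p pics; ls
cat > h.py <<'E'
import numpy as np, cv2
from station import status, vision, hand_in, nets
def world(p, uv, z=None):
    """pixels (col,row) Nx2 -> world; by depth, or on plane of height z"""
    uv=np.atleast_2d(np.array(uv,float)); K=np.array([[p['fx'],0,p['cx']],[0,p['fy'],p['cy']],[0,0,1.]])
    n=cv2.undistortPoints(uv.reshape(-1,1,2),K,np.array([p['k1'],0,0,0.])).reshape(-1,2)
    r=np.c_[n,np.ones(len(n))]; T=np.array(p['world_from_camera'])
    if z is None:
        d=p['z_map'][uv[:,1].astype(int),uv[:,0].astype(int)]
        r=r*d[:,None]; r[d==0]=np.nan; return r@T[:3,:3].T+T[:3,3]
    w=r@T[:3,:3].T; return T[:3,3]+w*((z-T[2,3])/w[:,2])[:,None]
def cloud(p,m):
    r,c=np.nonzero(m); w=world(p,np.c_[c,r]); return w[~np.isnan(w[:,0])]
E
python3 - <<'E'
from h import *
print(status.get_state())
for n in ['top','scene']:
    p=vision.capture(n); cv2.imwrite(f'pics/{n}0.png',p['pixels']); print(n,np.round(p['world_from_camera'],2).tolist())
    for t in ['dropper_a','bar_a','candle','bottle_crate','bar_tray','candle_tray','tape','spool']:
        for o in nets.masks_of(p,t):
            if o['p']<.3: continue
            w=cloud(p,o['region'])
            if len(w)<5: print(t,'few');continue
            zt=np.percentile(w[:,2],95); q=w[w[:,2]>zt-6] if 'tray' not in t and 'crate' not in t else w[w[:,2]>8]
            rc=cv2.minAreaRect(q[:,:2].astype(np.float32)) if len(q)>3 else None
            print(t,round(o['p'],2),np.round(o['bbox']),'top',round(zt,1),'rect',[np.round(x,1) for x in rc] if rc else None)
E
```

```text
pics
{'time': 0.0, 'q': array([-68.39396209,  17.85976541,   0.80034492,  86.69200463,
        -0.2511295 ,  75.5823429 ,  -1.55873344]), 'joint_vel': array([-0.01783256,  0.04067484,  0.01502012, -0.02113897, -0.01141256,
        0.03540151,  0.07431002]), 'joint_efforts': array([-1.51506611e-04, -3.79913199e+01,  1.45881255e-01, -2.30595750e+01,
        1.23102305e-02,  1.36403670e-02, -1.70860454e-05]), 'position': array([223.35506768, 501.82044567, 230.22709796]), 'tcp_rot': array([-1.79867769e+02,  5.97289558e-03,  1.56010361e+02]), 'force': array([ 0.03125187,  0.23123722, -0.22461294]), 'wrist_torque': array([0.02144019, 0.01889829, 0.00476711]), 'grip_force': 0.0, 'opening': 1.0027172377720481}
top [[0.01, -1.0, 0.06, 451.86], [-1.0, -0.01, -0.02, 15.22], [0.02, -0.06, -1.0, 1073.21], [0.0, 0.0, 0.0, 1.0]]
dropper_a 0.64 [211. 230.  21.  10.] top 102.8 rect [array([436.1, 314.7]), array([7.9, 7.3]), np.float64(0.3)]
bar_a 0.63 [319. 233.   6.  35.] top 12.1 rect [array([422.6,  11.9]), array([ 15.7, 107. ]), np.float64(82.6)]
bar_a 0.52 [267. 225.  21.  35.] top 12.5 rect [ar
[... 1414 characters left out ...]
oat64(82.5)]
bar_a 0.47 [297. 251.  44.   8.] top 7.3 rect [array([434. , 160.2]), array([104.2,  19.8]), np.float64(31.5)]
candle 0.68 [394. 169.  21.  21.] top 49.5 rect [array([ 435.7, -302.7]), array([60.6, 55.4]), np.float64(89.3)]
bottle_crate 0.95 [322. 178.  58.  40.] top 27.4 rect [array([ 600.2, -163.9]), array([154.9, 103.5]), np.float64(79.3)]
bar_tray 0.71 [295. 210.  44.  40.] top 13.4 rect [array([396.4, 200.9]), array([111.3, 674.8]), np.float64(44.4)]
candle_tray 0.51 [193. 249.  25.  19.] top 18.4 rect [array([459., 430.]), array([ 43.4, 483.6]), np.float64(56.2)]
spool 0.65 [182. 299.  28.  36.] top 50.0 rect [array([390.9, 496.2]), array([ 54.9, 324.3]), np.float64(59.6)]
```

```bash
python3 -c "
import cv2
a=cv2.imread('pics/top0.png')[130:280,140:500];cv2.imwrite('pics/t1.png',cv2.resize(a,None,fx=2.2,fy=2.2,interpolation=3))"
```

```text
(no output)
```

View pics/t1.png

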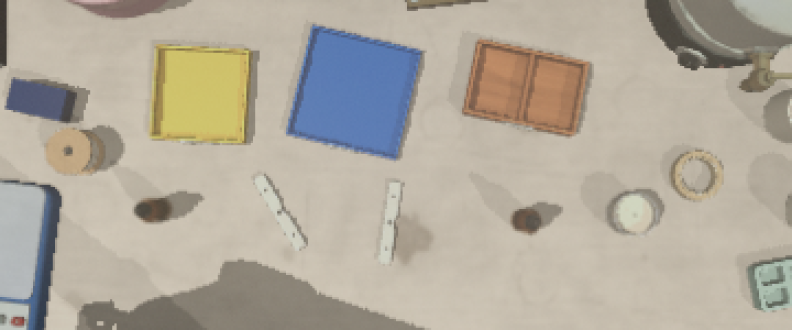

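View pics/scene0.png

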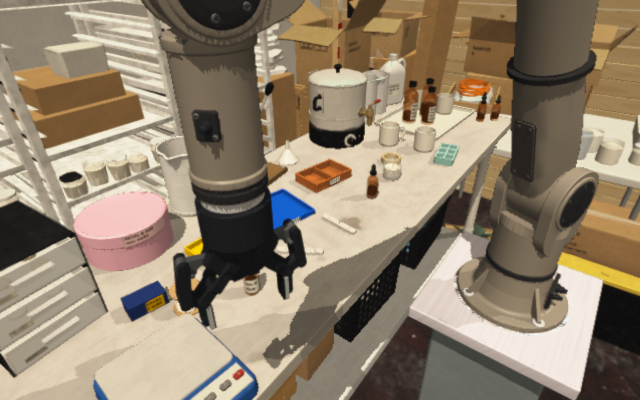

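The top crop shows the yellow tray (200,93), blue tray (355,92), crate (527,87), droppers (152,210) and (525,220), bars (280,211) and (390,222), candle (634,213), tape (697,175) and spool (72,152). This agrees with the nets, apart from one spool called "bar" and one dropper called "tape".

>>> send_rows(
  plan=[
    [-34,-11,0,8.25,1],
    [-68,-21,0,16.5,1],
    [-101,-32,0,24.75,1],
    [-135,-43,0,33,1],
    [-169,-53,0,41.25,1],
    [-203,-64,0,49.5,1],
    [-237,-75,0,57.75,1],
    [-271,-85,0,66,1],
  ],
)

```text
time: 1.7
position: [437.6, 313.6, 231.5]
tcp_rot: [180.0, -0.0, 89.7]
force: [-0.1, 0.4, -0.2]
opening: 0.998
grip_force: 0.0
```

```bash
cat >> h.py <<'E'
def tops(p,t,band=6,pm=.3):
    """centre of the top face of each found thing, by depth"""
    out=[]
    for o in nets.masks_of(p,t):
        if o['p']<pm: continue
        w=cloud(p,o['region'])
        if len(w)<8: continue
        zt=np.percentile(w[:,2],97); q=w[w[:,2]>zt-band]
        out.append((round(o['p'],2),round(float(zt),1),[np.round(x,1) for x in cv2.minAreaRect(q[:,:2].astype(np.float32))])); print(t,*out[-1])
    return out
def st():
    s=status.get_state(); print('t',round(s['time'],2),np.round(s['position'],1),np.round(s['tcp_rot'],1),'F',np.round(s['force'],1),'open',round(s['opening'],3),'grip',round(s['grip_force'],1)); return s
E
python3 - <<'E'
from h import *
st(); p=vision.capture('wrist'); cv2.imwrite('pics/w1.png',p['pixels']); print(np.round(p['world_from_camera'],2).tolist())
for t in ['dropper_a','bar_a']: tops(p,t)
for o in nets.masks_of(p,'dropper_a'):
    w=cloud(p,o['region']); print(o['bbox'],np.round(np.percentile(w,[5,50,95],axis=0),1).tolist())
    for a in (10,30,50,70,90):
        q=w[abs(w[:,2]-a)<8]; print(a,len(q),np.round([q.min(0),q.max(0)],0).tolist() if len(q) else '')
E
```

```text
t 1.7 [437.6 313.6 231.5] [180.   -0.   89.7] F [-0.1  0.4 -0.2] open 0.998 grip 0.0
[[1.0, -0.01, -0.0, 437.67], [-0.01, -0.95, -0.32, 395.26], [0.0, 0.32, -0.95, 375.12], [0.0, 0.0, 0.0, 1.0]]
dropper_a 0.81 105.8 [array([436.1, 318. ]), array([ 8.5, 11.7]), np.float64(82.6)]
bar_a 0.77 10.4 [array([447.4, 163.5]), array([310.5,  97.7]), np.float64(78.6)]
bar_a 0.74 10.5 [array([433.8, 158.3]), array([111.1,  17.5]), np.float64(32.5)]
[315.6, 170.1, 33.9, 42.2] [[423.6, 314.2, 22.1], [436.0, 324.4, 66.4], [448.9, 333.0, 104.9]]
10 38 [[426.0, 326.0, 4.0], [450.0, 334.0, 18.0]]
30 78 [[420.0, 322.0, 22.0], [451.0, 334.0, 38.0]]
50 113 [[421.0, 318.0, 42.0], [452.0, 333.0, 58.0]]
70 369 [[422.0, 305.0, 62.0], [451.0, 332.0, 78.0]]
90 213 [[426.0, 311.0, 82.0], [446.0, 327.0, 98.0]]
[440.1, 341.8, 141.9, 95.9] [[516.3, 2.4, 3.7], [551.0, 71.1, 5.4], [671.1, 146.4, 17.3]]
10 4340 [[508.0, -6.0, 2.0], [684.0, 151.0, 18.0]]
30 0 
50 0 
70 0 
90 0
```

View pics/w1.png

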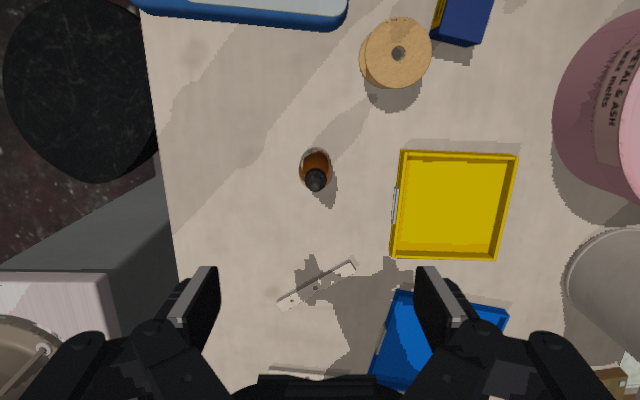

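The wrist view shows the dropper at (315,170), which puts its axis near x 436, y 317. Going down on it.

>>> send_rows(
  plan=[
    [3,-1.5,30,0.3,1],
    [3,-1.5,65,0.3,1],
    [3,-1.5,100,0.3,1],
    [3,-1.5,130,0.3,1],
    [3,-1.5,155,0.3,1],
    [3,-1.5,175,0.3,1],
    [3,-1.5,190,0.3,1],
    [3,-1.5,196,0.3,1],
  ],
)

```text
time: 2.7
position: [432.5, 318.8, 33.5]
tcp_rot: [-179.8, 0.1, 89.9]
force: [-0.1, 0.9, 0.7]
opening: 1.002
grip_force: 0.0
```

>>> send_rows(
  plan=[
    [0,0,0,0,0.9],
    [0,0,0,0,0.5],
    [0,0,0,0,0.3],
    [0,0,0,0,0.2],
    [0,0,0,0,0.1],
    [0,0,0,0,0.1],
    [0,0,0,0,0.1],
    [0,0,0,0,0.1],
  ],
  squeeze=30,
)

```text
time: 3.5
position: [435.9, 318.2, 36.3]
tcp_rot: [179.9, -0.1, 89.7]
force: [-1.3, -0.9, 5.7]
opening: 0.363
grip_force: 29.8
```

>>> send_rows(
  plan=[
    [0,0,-15,0,0.1],
    [0,0,-50,0,0.1],
    [0,0,-90,0,0.1],
    [-30,12,-115,0,0.1],
    [-75,29,-120,0,0.1],
    [-120,46,-120,0,0.1],
    [-165,63,-120,0,0.1],
    [-210,80,-120,0,0.1],
  ],
)

```text
time: 4.3
position: [514.1, 105.5, 155.1]
tcp_rot: [-180.0, -0.0, 89.7]
force: [0.8, -0.8, -0.1]
opening: 0.367
grip_force: 30.1
```

>>> send_rows(
  plan=[
    [-45,18,0,0,0.1],
    [-85,34,0,0,0.1],
    [-125,50,0,0,0.1],
    [-165,65,0,0,0.1],
    [-200,78,0,0,0.1],
    [-225,88,0,0,0.1],
    [-238,93,0,0,0.1],
    [-238,93,0,0,0.1],
  ],
)

```text
time: 5.1
position: [605.4, -133.8, 154.7]
tcp_rot: [-179.9, 0.1, 89.5]
force: [-0.4, -0.4, -1.3]
opening: 0.364
grip_force: 30.1
```

Run:
```python
from h import *
st()
for n in ('wrist','top'):
    p=vision.capture(n)
    if n=='wrist': cv2.imwrite('pics/w2.png',p['pixels'])
    print(n); tops(p,'bottle_crate',20); tops(p,'dropper_a')
```

```text
t 5.1 [ 605.4 -133.8  154.7] [-1.799e+02  1.000e-01  8.950e+01] F [-0.4 -0.4 -1.3] open 0.364 grip 30.1
wrist
bottle_crate 0.97 31.4 [array([ 603.2, -154.3]), array([127.4, 102.7]), np.float64(78.7)]
dropper_a 0.8 104.1 [array([ 427.8, -164. ]), array([10.5, 12. ]), np.float64(12.5)]
dropper_a 0.73 220.0 [array([ 604.7, -129.8]), array([13.2, 12.6]), np.float64(89.1)]
top
bottle_crate 0.96 32.8 [array([ 614.9, -104.9]), array([ 27.3, 100. ]), np.float64(80.5)]
```

View pics/w2.png

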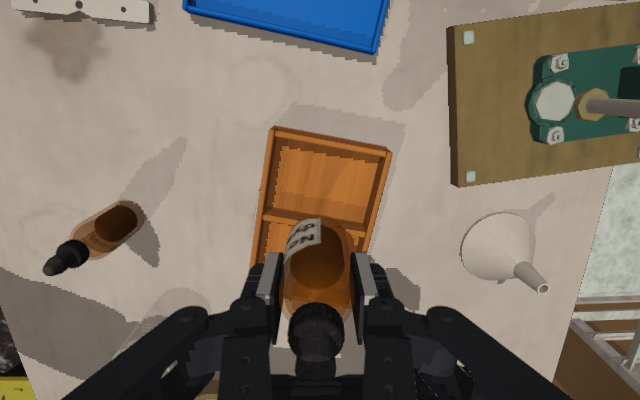

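The wrist view shows the bottle held at (317,300). The crate's near compartment is around (325,185) and dropper 2 stands at (90,240). Lowering to just above the floor.

>>> send_rows(
  plan=[
    [2,3,15,0,0.1],
    [2,3,40,0,0.1],
    [2,3,65,0,0.1],
    [2,3,82,0,0.1],
    [2,3,93,0,0.1],
    [2,3,100,0,0.1],
    [2,3,103,0,0.1],
    [2,3,103,0,0.1],
  ],
)

```text
time: 6.2
position: [609.1, -129.2, 52.4]
tcp_rot: [180.0, 0.0, 89.7]
force: [0.1, -0.2, -0.1]
opening: 0.365
grip_force: 30.1
```

>>> send_rows(
  plan=[
    [0,0,1.5,0,0.1],
    [0,0,3,0,0.1],
    [0,0,4.5,0,0.1],
    [0,0,6,0,0.1],
    [0,0,6,0,0.1],
  ],
)

```text
time: 6.7
position: [608.7, -129.1, 46.1]
tcp_rot: [-180.0, -0.0, 89.7]
force: [0.2, 0.4, -0.2]
opening: 0.364
grip_force: 30.1
```

>>> send_rows(
  plan=[
    [0,0,1,0,0.1],
    [0,0,2,0,0.1],
    [0,0,3,0,0.1],
    [0,0,4,0,0.1],
    [0,0,4,0,0.1],
  ],
)

```text
time: 7.2
position: [608.8, -129.2, 42.1]
tcp_rot: [-180.0, -0.0, 89.7]
force: [-0.1, 1.0, -0.4]
opening: 0.365
grip_force: 30.1
```

>>> send_rows(
  plan=[
    [0,0,0.7,0,0.1],
    [0,0,1.4,0,0.1],
    [0,0,1.4,0,0.1],
    [0,0,1.4,0,0.1],
  ],
)

```text
time: 7.6
position: [609.1, -129.3, 41.4]
tcp_rot: [180.0, -0.0, 89.7]
force: [-0.2, 0.7, 3.7]
opening: 0.362
grip_force: 30.4
```

>>> send_rows(
  plan=[
    [0,0,0,0,0.4],
    [0,0,0,0,0.45],
    [0,0,0,0,0.5],
    [0,0,0,0,0.7],
    [0,0,0,0,0.9],
    [0,0,0,0,1],
    [0,0,0,0,1],
    [0,0,0,0,1],
  ],
)

```text
time: 8.4
position: [608.9, -129.2, 40.9]
tcp_rot: [-180.0, 0.0, 89.7]
force: [0.3, -0.2, -0.2]
opening: 1.002
grip_force: 0.0
```

>>> send_rows(
  plan=[
    [0,0,-20,0,1],
    [0,0,-60,0,1],
    [0,0,-100,0,1],
    [0,0,-130,0,1],
    [-8,-45,-130,0,1],
    [-16,-90,-130,0,1],
    [-24,-135,-130,0,1],
    [-34,-181,-130,0,1],
  ],
)

```text
time: 9.2
position: [426.1, -162.4, 170.9]
tcp_rot: [180.0, -0.0, 89.7]
force: [0.3, -1.3, 0.2]
opening: 1.002
grip_force: 0.0
```

Run:
```python
from h import *
st()
for n in ('wrist','top'):
    p=vision.capture(n)
    print(n); tops(p,'bottle_crate',20); tops(p,'dropper_a')
    if n=='wrist':
      for o in nets.masks_of(p,'dropper_a'):
        w=cloud(p,o['region'])
        for a in (30,50,90):
          q=w[abs(w[:,2]-a)<8]; print(a,len(q),np.round([q.min(0),q.max(0)],0).tolist() if len(q) else '')
```

```text
t 9.2 [ 426.1 -162.4  170.9] [180.   -0.   89.7] F [ 0.3 -1.3  0.2] open 1.002 grip 0.0
wrist
bottle_crate 0.71 31.4 [array([ 601. , -165.6]), array([150.3, 103.9]), np.float64(78.4)]
dropper_a 0.85 105.6 [array([ 425.8, -163.9]), array([10.6,  9.9]), np.float64(36.7)]
dropper_a 0.84 109.5 [array([ 607.5, -130.3]), array([12.1, 10.7]), np.float64(70.3)]
30 148 [[411.0, -159.0, 22.0], [441.0, -148.0, 38.0]]
50 198 [[410.0, -167.0, 42.0], [442.0, -148.0, 58.0]]
90 353 [[417.0, -172.0, 82.0], [436.0, -155.0, 98.0]]
30 408 [[591.0, -156.0, 22.0], [657.0, -114.0, 38.0]]
50 523 [[591.0, -145.0, 42.0], [609.0, -114.0, 58.0]]
90 630 [[598.0, -141.0, 82.0], [615.0, -121.0, 98.0]]
top
bottle_crate 0.92 31.9 [array([ 601.3, -165.8]), array([150.5, 101. ]), np.float64(79.3)]
dropper_a 0.72 109.7 [array([ 609.3, -130.3]), array([10.1,  6.5]), np.float64(52.7)]
dropper_a 0.56 99.0 [array([ 426.6, -160.9]), array([10.8,  3.3]), np.float64(4.0)]
```

>>> send_rows(
  plan=[
    [-1.5,0,20,0,1],
    [-1.5,0,45,0,1],
    [-1.5,0,75,0,1],
    [-1.5,0,100,0,1],
    [-1.5,0,118,0,1],
    [-1.5,0,129,0,1],
    [-1.5,0,134,0,1],
    [-1.5,0,134,0,1],
  ],
)

```text
time: 10.35
position: [428.2, -163.8, 36.6]
tcp_rot: [-180.0, 0.0, 89.7]
force: [-0.0, -0.4, -0.4]
opening: 1.001
grip_force: 0.0
```

>>> send_rows(
  plan=[
    [0,0,0,0,0.9],
    [0,0,0,0,0.5],
    [0,0,0,0,0.3],
    [0,0,0,0,0.2],
    [0,0,0,0,0.1],
    [0,0,0,0,0.1],
    [0,0,0,0,0.1],
    [0,0,0,0,0.1],
  ],
  squeeze=30,
)

```text
time: 11.15
position: [428.0, -164.0, 37.4]
tcp_rot: [180.0, -0.0, 89.7]
force: [-1.3, 0.1, 5.0]
opening: 0.37
grip_force: 29.7
```

>>> send_rows(
  plan=[
    [0,0,-15,0,0.1],
    [0,0,-50,0,0.1],
    [0,0,-90,0,0.1],
    [-10,30,-115,0,0.1],
    [-20,70,-120,0,0.1],
    [-28,110,-120,0,0.1],
    [-35,145,-120,0,0.1],
    [-37,166,-120,0,0.1],
  ],
)

```text
time: 11.95
position: [595.8, -201.8, 155.8]
tcp_rot: [180.0, 0.0, 89.8]
force: [-0.2, 0.8, -0.6]
opening: 0.372
grip_force: 30.1
```

>>> send_rows(
  plan=[
    [0,0,15,0,0.1],
    [0,0,40,0,0.1],
    [0,0,65,0,0.1],
    [0,0,85,0,0.1],
    [0,0,98,0,0.1],
    [0,0,106,0,0.1],
    [0,0,110,0,0.1],
    [0,0,110,0,0.1],
  ],
)

```text
time: 12.75
position: [593.7, -201.7, 46.9]
tcp_rot: [180.0, 0.0, 89.7]
force: [-0.4, -0.2, 0.1]
opening: 0.37
grip_force: 30.1
```

Nominal touchdown is at z of about 42.

>>> send_rows(
  plan=[
    [0,0,1.5,0,0.1],
    [0,0,3,0,0.1],
    [0,0,4,0,0.1],
    [0,0,5,0,0.1],
    [0,0,5.5,0,0.1],
    [0,0,5.5,0,0.1],
    [0,0,5.5,0,0.1],
  ],
)

```text
time: 13.45
position: [593.9, -201.9, 42.6]
tcp_rot: [179.9, 0.0, 89.7]
force: [-1.4, 0.3, 3.4]
opening: 0.366
grip_force: 30.6
```

>>> send_rows(
  plan=[
    [0,0,0,0,0.4],
    [0,0,0,0,0.45],
    [0,0,0,0,0.5],
    [0,0,0,0,0.7],
    [0,0,0,0,0.9],
    [0,0,0,0,1],
    [0,0,0,0,1],
    [0,0,0,0,1],
  ],
)

```text
time: 14.25
position: [593.6, -201.6, 41.4]
tcp_rot: [180.0, -0.0, 89.7]
force: [-0.9, -1.0, -0.4]
opening: 1.001
grip_force: 0.0
```

>>> send_rows(
  plan=[
    [0,0,-20,0,1],
    [0,0,-60,0,1],
    [0,0,-100,0,1],
    [0,0,-130,0,1],
    [-25,-40,-130,0,1],
    [-50,-80,-130,0,1],
    [-75,-120,-130,0,1],
    [-102,-158,-130,0,1],
  ],
)

```text
time: 15.05
position: [433.3, -303.4, 171.6]
tcp_rot: [180.0, -0.0, 89.7]
force: [-0.4, -1.1, -0.2]
opening: 0.997
grip_force: 0.0
```

Run:
```python
from h import *
st()
for n in ('wrist','top'):
    p=vision.capture(n)
    if n=='wrist': cv2.imwrite('pics/w3.png',p['pixels'])
    print(n)
    for t in ('dropper_a','candle','tape'): tops(p,t)
```

```text
t 15.05 [ 433.3 -303.4  171.6] [180.   -0.   89.7] F [-0.4 -1.1 -0.2] open 0.997 grip 0.0
wrist
dropper_a 0.84 110.0 [array([ 590.8, -202.6]), array([11.8, 11. ]), np.float64(64.4)]
candle 0.84 51.1 [array([ 435.5, -304.6]), array([57.8, 57.2]), np.float64(62.0)]
tape 0.83 21.0 [array([ 488.3, -399. ]), array([65.5, 66.5]), np.float64(24.9)]
top
dropper_a 0.67 108.9 [array([ 591.8, -202.2]), array([8.5, 7.7]), np.float64(85.5)]
dropper_a 0.49 108.7 [array([ 607.8, -129. ]), array([9.3, 6.8]), np.float64(50.7)]
candle 0.94 50.9 [array([ 436.5, -304.2]), array([53.8, 54.9]), np.float64(0.7)]
candle 0.73 22.7 [array([ 491.3, -427.4]), array([11.9,  8.6]), np.float64(4.8)]
candle 0.71 109.0 [array([ 591.8, -202.2]), array([8.5, 7.7]), np.float64(85.5)]
tape 0.61 17.5 [array([594.1,  61.9]), array([150.2, 151.8]), np.float64(77.0)]
tape 0.49 22.7 [array([ 494.8, -398.4]), array([63. ,  9.5]), np.float64(79.5)]
```

View pics/w3.png

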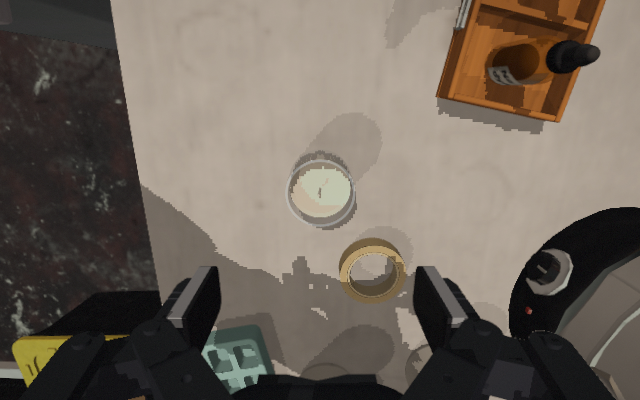

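The wrist view shows the candle at (321,192), upright and clear of the tape at (372,272), with the second bottle standing in the crate at (515,62).

>>> send_rows(
  plan=[
    [-1,2,20,0,1],
    [-1,2,50,0,1],
    [-1,2,85,0,1],
    [-1,2,115,0,1],
    [-1,2,138,0,1],
    [-1,2,152,0,1],
    [-1,2,158,0,1],
    [-1,2,158,0,1],
  ],
)

```text
time: 16.25
position: [437.3, -303.5, 13.0]
tcp_rot: [-180.0, -0.0, 89.8]
force: [0.2, -1.2, 0.1]
opening: 1.004
grip_force: 0.0
```

>>> send_rows(
  plan=[
    [0,0,0,0,0.9],
    [0,0,0,0,0.7],
    [0,0,0,0,0.6],
    [0,0,0,0,0.5],
    [0,0,0,0,0.4],
    [0,0,0,0,0.4],
    [0,0,0,0,0.4],
  ],
  squeeze=35,
)

```text
time: 16.95
position: [437.6, -304.6, 14.8]
tcp_rot: [179.9, 0.1, 89.7]
force: [-2.1, 0.4, 6.6]
opening: 0.662
grip_force: 38.2
```

>>> send_rows(
  plan=[
    [0,0,-15,0,0.4],
    [0,0,-50,0,0.4],
    [0,0,-90,0,0.4],
    [20,0,-120,0,0.4],
    [60,10,-130,0,0.4],
    [105,20,-130,0,0.4],
    [150,30,-130,0,0.4],
    [195,40,-130,0,0.4],
  ],
)

```text
time: 17.75
position: [477.4, -107.0, 143.0]
tcp_rot: [-180.0, -0.0, 89.7]
force: [1.2, -1.7, -3.9]
opening: 0.663
grip_force: 39.1
```

>>> send_rows(
  plan=[
    [46,14,0,0,0.4],
    [92,28,0,0,0.4],
    [138,42,0,0,0.4],
    [184,56,0,0,0.4],
    [230,70,0,0,0.4],
    [275,84,0,0,0.4],
    [320,98,0,0,0.4],
    [352,108,0,0,0.4],
  ],
)

```text
time: 18.55
position: [586.7, 247.3, 142.0]
tcp_rot: [-179.9, -0.1, 89.9]
force: [-0.4, -0.0, -4.1]
opening: 0.661
grip_force: 39.1
```

>>> send_rows(
  plan=[
    [15,2,0,0,0.4],
    [20,3,0,0,0.4],
    [22,3,0,0,0.4],
    [22,3,0,0,0.4],
  ],
)

```text
time: 18.95
position: [590.9, 261.7, 143.2]
tcp_rot: [-180.0, 0.1, 89.5]
force: [0.6, 0.4, -3.4]
opening: 0.662
grip_force: 39.2
```

Run:
```python
from h import *
st(); p=vision.capture('wrist'); cv2.imwrite('pics/w4.png',p['pixels'])
tops(p,'candle_tray',10);tops(p,'candle')
```

```text
t 18.95 [590.9 261.7 143.2] [-1.80e+02  1.00e-01  8.95e+01] F [ 0.6  0.4 -3.4] open 0.662 grip 39.2
candle_tray 0.66 21.2 [array([587.9, 265.5]), array([124.7, 128.1]), np.float64(87.7)]
candle 0.67 179.4 [array([590.8, 261.5]), array([57.1, 58.6]), np.float64(1.8)]
```

View pics/w4.png

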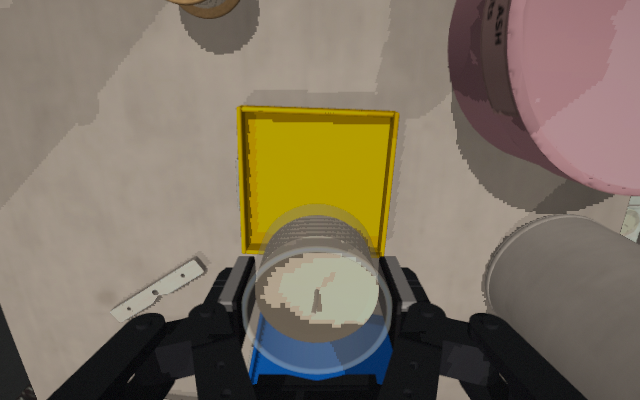

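The wrist view shows the candle held at (318,300) and the yellow tray at (320,180), open and empty. Lowering.

>>> send_rows(
  plan=[
    [3,-2,15,0,0.4],
    [3,-2,40,0,0.4],
    [3,-2,65,0,0.4],
    [3,-2,88,0,0.4],
    [3,-2,105,0,0.4],
    [3,-2,115,0,0.4],
    [3,-2,119,0,0.4],
    [3,-2,119,0,0.4],
  ],
)

```text
time: 19.9
position: [589.1, 266.9, 24.5]
tcp_rot: [180.0, 0.0, 89.7]
force: [0.8, -1.2, -2.7]
opening: 0.663
grip_force: 39.1
```

>>> send_rows(
  plan=[
    [0,0,1.5,0,0.4],
    [0,0,3,0,0.4],
    [0,0,4,0,0.4],
    [0,0,5,0,0.4],
    [0,0,5,0,0.4],
    [0,0,5,0,0.4],
  ],
)

```text
time: 20.5
position: [588.9, 267.4, 19.4]
tcp_rot: [180.0, -0.0, 89.7]
force: [0.1, -0.3, -4.2]
opening: 0.663
grip_force: 39.1
```

>>> send_rows(
  plan=[
    [0,0,0.7,0,0.4],
    [0,0,1.4,0,0.4],
    [0,0,2,0,0.4],
    [0,0,2,0,0.4],
  ],
)

```text
time: 20.9
position: [589.1, 267.5, 18.9]
tcp_rot: [180.0, -0.0, 89.7]
force: [-3.1, -1.7, 5.1]
opening: 0.661
grip_force: 40.0
```

>>> send_rows(
  plan=[
    [0,0,0,0,0.7],
    [0,0,0,0,0.75],
    [0,0,0,0,0.82],
    [0,0,0,0,0.82],
    [0,0,-10,0,0.82],
    [0,0,-40,0,0.82],
    [0,0,-80,0,0.82],
    [0,0,-120,0,0.82],
  ],
)

```text
time: 21.7
position: [588.7, 267.2, 139.0]
tcp_rot: [-180.0, 0.0, 89.7]
force: [1.2, 0.8, 0.2]
opening: 0.817
grip_force: 0.0
```

>>> send_rows(
  plan=[
    [-15,-20,0,8,0.6],
    [-30,-42,0,16,0.5],
    [-46,-65,0,24,0.5],
    [-62,-88,0,32,0.5],
    [-78,-110,0,40,0.5],
    [-94,-134,0,48,0.5],
    [-109,-155,0,56,0.5],
    [-109,-155,0,58,0.5],
  ],
)

```text
time: 22.5
position: [430.4, 156.8, 137.6]
tcp_rot: [-179.9, 0.1, 31.4]
force: [0.4, -0.1, 0.1]
opening: 0.5
grip_force: 0.0
```

Run:
```python
from h import *
st()
for n in ('wrist','top'):
    p=vision.capture(n); print(n)
    if n=='wrist': cv2.imwrite('pics/w5.png',p['pixels'])
    for t in ('bar_a','bar_tray','candle','spool'): tops(p,t,8 if t!='bar_a' else 5)
```

```text
t 22.5 [430.4 156.8 137.6] [-1.799e+02  1.000e-01  3.140e+01] F [ 0.4 -0.1  0.1] open 0.5 grip 0.0
wrist
bar_a 0.86 10.4 [array([434.3, 158.5]), array([110.4,  16. ]), np.float64(32.0)]
bar_a 0.7 10.5 [array([430.1,  11.3]), array([18.2, 92.3]), np.float64(82.3)]
bar_tray 0.68 16.9 [array([593.3,  61.9]), array([150.8, 153.6]), np.float64(77.1)]
bar_tray 0.48 10.5 [array([429.9,  11.3]), array([18.2, 94.1]), np.float64(82.3)]
top
bar_a 0.65 12.4 [array([421.5,  12.2]), array([ 15.2, 103.5]), np.float64(82.5)]
bar_a 0.55 32.9 [array([ 603.1, -166.4]), array([150.6, 100.6]), np.float64(79.1)]
bar_a 0.54 13.5 [array([441.4, 146.8]), array([107.3,  37.7]), np.float64(31.1)]
bar_tray 0.96 17.4 [array([593.4,  62.2]), array([150.3, 152.2]), np.float64(77.4)]
candle 0.69 55.5 [array([588.1, 267.7]), array([58.3, 52.9]), np.float64(63.8)]
spool 0.68 54.0 [array([510.2, 424.6]), array([59.7, 59.3]), np.float64(40.6)]
```

View pics/w5.png

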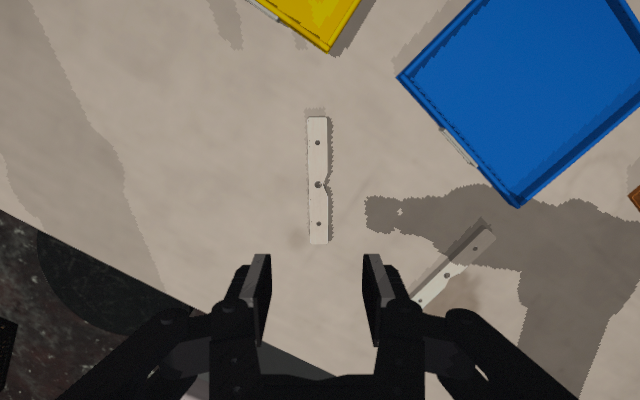

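The wrist view shows the bar at (318,180), aligned between the fingers. The other bar is at (450,275) and the blue tray at (520,80).

>>> send_rows(
  plan=[
    [3,0,20,-0.5,0.5],
    [3,0,50,-0.5,0.45],
    [3,0,80,-0.5,0.4],
    [3,0,105,-0.5,0.4],
    [3,0,120,-0.5,0.4],
    [3,0,128,-0.5,0.4],
    [3,0,132,-0.5,0.4],
    [3,0,132,-0.5,0.4],
  ],
)

```text
time: 23.8
position: [436.2, 160.8, 5.4]
tcp_rot: [180.0, -0.0, 32.2]
force: [0.1, 0.2, 0.1]
opening: 0.398
grip_force: 0.0
```

>>> send_rows(
  plan=[
    [0,0,0,0,0.4],
  ],
)

```text
time: 23.9
position: [436.7, 161.0, 6.1]
tcp_rot: [180.0, -0.1, 32.2]
force: [0.3, 0.5, 0.2]
opening: 0.399
grip_force: 0.0
```

>>> send_rows(
  plan=[
    [0,0,1,0,0.4],
    [0,0,2,0,0.4],
  ],
)

```text
time: 24.1
position: [436.4, 161.0, 4.0]
tcp_rot: [-180.0, -0.1, 32.2]
force: [0.3, 0.6, 1.2]
opening: 0.4
grip_force: 0.0
```

>>> send_rows(
  plan=[
    [-1.5,0,1,0,0.35],
    [-1.5,0,1,0,0.25],
    [-1.5,0,1,0,0.15],
    [-1.5,0,1,0,0.05],
    [-1.5,0,1,0,0],
    [-1.5,0,1,0,0],
    [-1.5,0,1,0,0],
  ],
  squeeze=40,
)

```text
time: 24.8
position: [434.7, 159.9, 2.5]
tcp_rot: [-180.0, -0.0, 32.2]
force: [-1.0, -1.2, 3.4]
opening: 0.171
grip_force: 39.5
```

>>> send_rows(
  plan=[
    [0,0,-10,0,0],
    [0,0,-40,0,0],
    [0,0,-70,0,0],
    [20,36,-80,-8,0],
    [40,73,-80,-16,0],
    [60,110,-80,-24,0],
    [82,149,-80,-32,0],
    [103,188,-80,-40,0],
  ],
)

```text
time: 25.6
position: [623.5, 55.3, 82.8]
tcp_rot: [180.0, -0.0, 72.6]
force: [0.8, 1.3, 0.5]
opening: 0.169
grip_force: 39.1
```

>>> send_rows(
  plan=[
    [0,0,0,-5,0],
    [0,0,0,-5,0],
    [0,0,0,-5,0],
  ],
)

```text
time: 25.9
position: [621.3, 56.7, 82.3]
tcp_rot: [-179.9, -0.0, 77.1]
force: [0.4, 0.5, 0.2]
opening: 0.17
grip_force: 39.2
```

Run:
```python
from h import *
st()
p=vision.capture('wrist'); cv2.imwrite('pics/w6.png',p['pixels'])
for t in ('bar_a','bar_tray'): tops(p,t,8 if t!='bar_a' else 5)
```

```text
t 25.9 [621.3  56.7  82.3] [-179.9   -0.    77.1] F [0.4 0.5 0.2] open 0.17 grip 39.2
bar_a 0.83 10.2 [array([422.2,  12.3]), array([ 18.1, 111.1]), np.float64(82.3)]
bar_a 0.68 21.5 [array([539.1, 206.4]), array([ 5.5, 29.7]), np.float64(84.4)]
bar_a 0.61 89.8 [array([620.7,  55.9]), array([111. ,  16.1]), np.float64(77.2)]
bar_tray 0.6 17.2 [array([593.1,  62.1]), array([150.1, 153.2]), np.float64(77.3)]
```

View pics/w6.png

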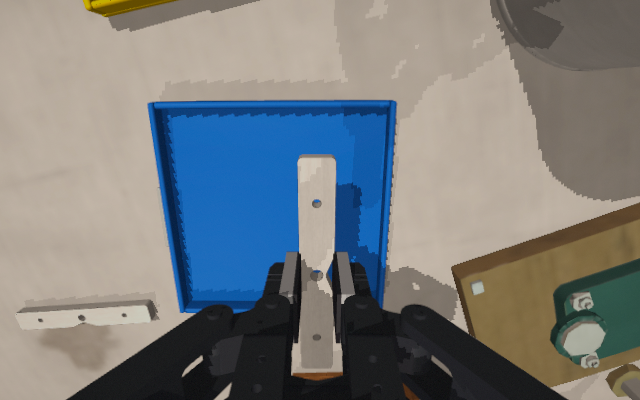

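The wrist view shows the bar held level at (318,265) over the right side of the blue tray and square to it. Lowering.

>>> send_rows(
  plan=[
    [0,0,15,0,0],
    [0,0,35,0,0],
    [0,0,52,0,0],
    [0,0,64,0,0],
    [0,0,70,0,0],
    [0,0,73,0,0],
    [0,0,73,0,0],
    [0,0,73,0,0],
  ],
)

```text
time: 26.85
position: [622.7, 55.7, 10.2]
tcp_rot: [179.9, -0.0, 77.2]
force: [0.2, 0.5, -0.3]
opening: 0.17
grip_force: 39.2
```

>>> send_rows(
  plan=[
    [0,0,0.7,0,0],
    [0,0,1.4,0,0],
    [0,0,2.1,0,0],
    [0,0,2.8,0,0],
    [0,0,2.8,0,0],
    [0,0,2.8,0,0],
  ],
)

```text
time: 27.45
position: [622.1, 55.8, 6.7]
tcp_rot: [180.0, -0.0, 77.2]
force: [0.4, -0.6, -0.2]
opening: 0.169
grip_force: 39.2
```

>>> send_rows(
  plan=[
    [0,0,0.6,0,0],
    [0,0,1.2,0,0],
    [0,0,1.2,0,0],
    [0,0,1.2,0,0],
  ],
)

```text
time: 27.85
position: [622.1, 55.8, 6.6]
tcp_rot: [180.0, -0.0, 77.2]
force: [-2.7, 0.7, 7.2]
opening: 0.165
grip_force: 39.9
```

>>> send_rows(
  plan=[
    [0,0,0,0,0.2],
    [0,0,0,0,0.28],
    [0,0,0,0,0.35],
    [0,0,0,0,0.35],
    [0,0,-10,0,0.35],
    [0,0,-40,0,0.35],
    [0,0,-80,0,0.35],
    [0,0,-120,0,0.4],
  ],
)

```text
time: 28.65
position: [621.7, 55.6, 127.0]
tcp_rot: [-180.0, 0.0, 77.2]
force: [-0.2, 0.5, 0.3]
opening: 0.397
grip_force: 0.0
```

>>> send_rows(
  plan=[
    [-11,-23,0,8,0.5],
    [-22,-46,0,16,0.5],
    [-33,-70,0,24,0.5],
    [-44,-93,0,32,0.5],
    [-55,-116,0,40,0.5],
    [-66,-140,0,48,0.5],
    [-77,-163,0,56,0.5],
    [-87,-185,0,64,0.5],
  ],
)

```text
time: 29.45
position: [421.4, 11.5, 125.9]
tcp_rot: [-180.0, -0.0, 12.8]
force: [-1.0, -0.2, 0.4]
opening: 0.495
grip_force: 0.0
```

>>> send_rows(
  plan=[
    [0,0,0,8,0.5],
    [0,0,0,16,0.5],
    [0,0,0,21,0.5],
    [0,0,0,21,0.5],
  ],
)

```text
time: 29.85
position: [422.6, 11.9, 126.1]
tcp_rot: [-179.9, -0.1, -7.8]
force: [-0.1, 0.5, -0.1]
opening: 0.499
grip_force: 0.0
```

Run:
```python
from h import *
st()
p=vision.capture('wrist'); tops(p,'bar_a',5)
p=vision.capture('top'); tops(p,'bar_a',5)
```

```text
t 29.85 [422.6  11.9 126.1] [-1.799e+02 -1.000e-01 -7.800e+00] F [-0.1  0.5 -0.1] open 0.499 grip 0.0
bar_a 0.73 10.3 [array([422.5,  12.1]), array([ 16. , 110.1]), np.float64(82.5)]
bar_a 0.71 16.0 [array([622.3,  56.4]), array([106. ,  16.2]), np.float64(77.6)]
```

>>> send_rows(
  plan=[
    [0,0,20,0,0.5],
    [0,0,50,0,0.45],
    [0,0,80,0,0.4],
    [0,0,102,0,0.4],
    [0,0,115,0,0.4],
    [0,0,120,0,0.4],
    [0,0,121,0,0.4],
    [0,0,121,0,0.4],
  ],
)

```text
time: 30.85
position: [423.3, 11.9, 5.1]
tcp_rot: [-180.0, -0.1, -7.8]
force: [0.2, 0.6, 0.5]
opening: 0.398
grip_force: 0.0
```

>>> send_rows(
  plan=[
    [0,0,0.8,0,0.4],
    [0,0,1.5,0,0.4],
  ],
)

```text
time: 31.05
position: [423.1, 12.1, 3.6]
tcp_rot: [-180.0, -0.1, -7.8]
force: [0.2, -0.4, 0.1]
opening: 0.403
grip_force: 0.0
```

>>> send_rows(
  plan=[
    [0,0,0.7,0,0.35],
    [0,0,0.7,0,0.25],
    [0,0,0.7,0,0.15],
    [0,0,0.7,0,0.05],
    [0,0,0.7,0,0],
    [0,0,0.7,0,0],
    [0,0,0.7,0,0],
  ],
  squeeze=40,
)

```text
time: 31.75
position: [422.5, 12.0, 2.5]
tcp_rot: [-180.0, -0.0, -7.8]
force: [-2.3, 0.1, 5.6]
opening: 0.17
grip_force: 39.5
```

>>> send_rows(
  plan=[
    [0,0,-10,0,0],
    [0,0,-40,0,0],
    [0,0,-70,0,0],
    [26,-15,-80,-8,0],
    [52,-30,-80,-16,0],
    [78,-45,-80,-24,0],
    [105,-60,-80,-32,0],
    [132,-75,-80,-40,0],
  ],
)

```text
time: 32.55
position: [564.2, 68.8, 82.5]
tcp_rot: [180.0, 0.0, 32.5]
force: [0.6, -0.7, 0.1]
opening: 0.169
grip_force: 39.1
```

>>> send_rows(
  plan=[
    [0,0,0,-8,0],
    [0,0,0,-16,0],
    [0,0,0,-24,0],
    [0,0,0,-32,0],
    [0,0,0,-40,0],
    [0,0,0,-45,0],
    [0,0,0,-45,0],
    [0,0,0,-45,0],
  ],
)

```text
time: 33.35
position: [563.2, 68.1, 82.4]
tcp_rot: [180.0, 0.0, 77.1]
force: [-0.5, -0.1, 0.1]
opening: 0.172
grip_force: 39.2
```

Run:
```python
from h import *
st()
p=vision.capture('wrist'); cv2.imwrite('pics/w7.png',p['pixels'])
for t in ('bar_a','bar_tray'): tops(p,t,8 if t!='bar_a' else 5)
```

```text
t 33.35 [563.2  68.1  82.4] [180.    0.   77.1] F [-0.5 -0.1  0.1] open 0.172 grip 39.2
bar_a 0.89 90.0 [array([562.8,  68.1]), array([110.6,  16.1]), np.float64(77.2)]
bar_a 0.68 14.3 [array([621.5,  54.9]), array([110.4,  17.1]), np.float64(76.7)]
bar_tray 0.78 17.3 [array([593.3,  62. ]), array([150.1, 153.1]), np.float64(77.5)]
```

View pics/w7.png

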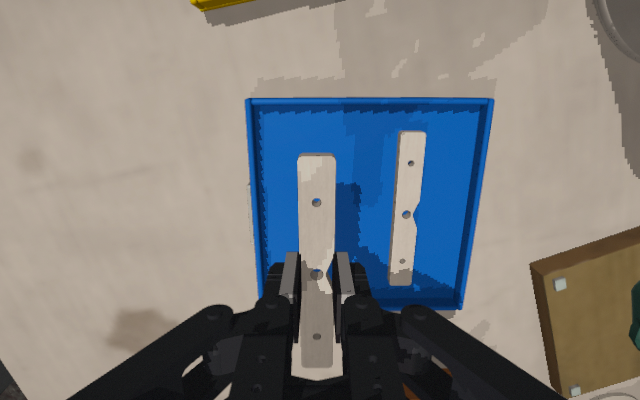

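The wrist view shows the first bar flat in the tray at (407,205). The second is held at (318,265), well apart from it and square to the tray. Lowering.

>>> send_rows(
  plan=[
    [0,0,15,0,0],
    [0,0,35,0,0],
    [0,0,52,0,0],
    [0,0,64,0,0],
    [0,0,71,0,0],
    [0,0,74,0,0],
    [0,0,74,0,0],
    [0,0,74,0,0],
  ],
)

```text
time: 34.3
position: [564.0, 68.3, 8.9]
tcp_rot: [179.9, -0.0, 77.2]
force: [1.4, 0.1, 1.2]
opening: 0.169
grip_force: 39.2
```

>>> send_rows(
  plan=[
    [0,0,0.7,0,0],
    [0,0,1.4,0,0],
    [0,0,2,0,0],
    [0,0,2.5,0,0],
    [0,0,2.5,0,0],
  ],
)

```text
time: 34.8
position: [563.5, 68.4, 6.5]
tcp_rot: [180.0, -0.0, 77.2]
force: [-0.9, -0.8, 5.1]
opening: 0.173
grip_force: 39.7
```

Touched down. Releasing and backing off upward and toward the robot.

>>> send_rows(
  plan=[
    [0,0,0,0,0.2],
    [0,0,0,0,0.28],
    [0,0,0,0,0.33],
    [0,0,0,0,0.33],
    [0,0,-10,0,0.33],
    [0,0,-40,0,0.33],
    [0,0,-80,0,0.33],
    [0,0,-120,0,0.4],
  ],
)

```text
time: 35.6
position: [562.9, 68.1, 127.3]
tcp_rot: [-180.0, 0.0, 77.2]
force: [1.0, 0.0, 0.2]
opening: 0.399
grip_force: 0.0
```

>>> send_rows(
  plan=[
    [0,-25,-30,0,0.5],
    [0,-60,-70,0,0.5],
    [0,-95,-110,0,0.5],
    [0,-125,-140,0,0.5],
    [0,-140,-150,0,0.5],
    [0,-140,-150,0,0.5],
  ],
)

```text
time: 36.2
position: [426.4, 100.4, 278.8]
tcp_rot: [179.8, -0.3, 77.4]
force: [-0.5, -1.6, -0.8]
opening: 0.5
grip_force: 0.0
```

Run:
```python
from h import *
st()
p=vision.capture('wrist'); cv2.imwrite('pics/w8.png',p['pixels']); tops(p,'bar_a',5); tops(p,'bar_tray',8)
p=vision.capture('top'); a=p['pixels'][130:280,140:500];cv2.imwrite('pics/t8.png',cv2.resize(a,None,fx=2.2,fy=2.2,interpolation=3))
for t in ('bar_a','dropper_a','candle','tape','spool'): tops(p,t,5)
```

```text
t 36.2 [426.4 100.4 278.8] [179.8  -0.3  77.4] F [-0.5 -1.6 -0.8] open 0.5 grip 0.0
bar_a 0.84 14.6 [array([621.5,  55.5]), array([109. ,  17.9]), np.float64(77.4)]
bar_a 0.69 14.6 [array([562.9,  68.3]), array([108.8,  17.2]), np.float64(77.4)]
bar_tray 0.82 17.3 [array([593.3,  62.4]), array([148.9, 152.8]), np.float64(77.1)]
bar_a 0.73 16.4 [array([621.9,  55.1]), array([108.7,  15.8]), np.float64(77.5)]
dropper_a 0.58 109.5 [array([ 592.8, -201.7]), array([9.5, 6.6]), np.float64(63.6)]
dropper_a 0.56 110.6 [array([ 609.6, -130.9]), array([ 8.4, 10.8]), np.float64(1.3)]
dropper_a 0.38 16.4 [array([621.9,  54.7]), array([102.7,  16.3]), np.float64(76.5)]
candle 0.68 56.2 [array([588.6, 267.4]), array([57.3, 56. ]), np.float64(72.0)]
tape 0.86 22.0 [array([ 491. , -396.7]), array([58.8, 63.9]), np.float64(0.6)]
```

View pics/w8.png

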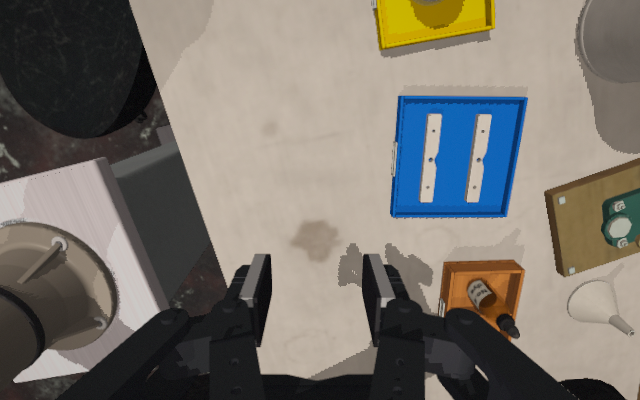

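View pics/t8.png

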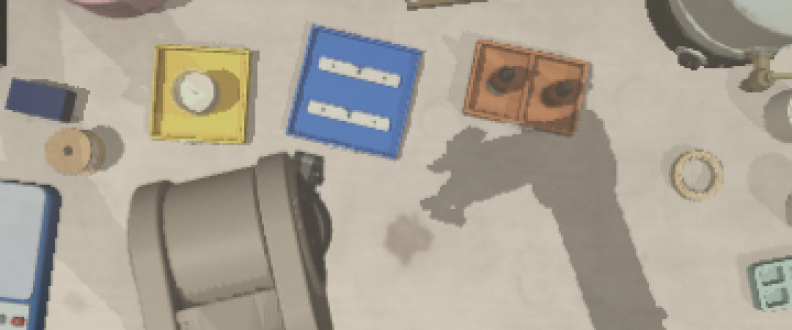

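Both views show the bars flat and apart in the blue tray (wrist view (430,158) and (480,158)). The top view has one bottle upright in each crate compartment at (505,78) and (563,92), and the candle in the yellow tray at (197,92). The tape and spool haven't moved, and the arm is clear.

```bash
python3 -c "
from station import hand_in
print(hand_in())"
```

```text
the job is handed in; nothing more can be done
None
```

The job is handed in (no verdict came back): the last pictures show one bottle upright in each crate compartment, both bars flat and apart in the blue tray, the candle in the yellow tray, and the tape and spool where they stood, at about 36 s.

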